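Fit and hold the self-ejecting chuck key in the wood lathe's chuck

TASK

Lift the T-shaped chuck key up and off the two pegs of its plywood stand and set its square end in the socket on top of the lathe's chuck, turning the key as needed until the square slips in. Then press it fully home against its ejector spring and finish like that: still gripping the key upright in the chuck and holding it pressed home, ready for nipping up the jaws, not letting go. Do not knock about the gouge, the wood disc or the tin on the bench.

Things in the scene. Friction and masses are not known exactly. Their poses are not given: they have to be found in the camera images.
- key: bare steel T-handle chuck key, 0.27 to 0.4 kg. Origin: middle of the crossbar; z up the shaft, y along the crossbar (round, 12 mm thick, 140 mm long, 16 mm balls at the ends). A flat-sided boss at the middle, 18 mm wide in x, 26 mm long in y, from 14 mm below to 8 mm above the origin, is the place to grip, across x, from above. It starts hanging on the stand, shaft straight down
- key_tip (a point): end of the key's shaft, 100 mm below the key's origin, axes as the key's. The last 4 mm are a round nose, 11.6 mm thick with a bevelled rim; the 26 mm above it are a 12 mm square with flats facing the key's x and y; above that the shaft is round, 16 mm thick
- ejector (a joint): how far the sprung sleeve around the key's square is pushed up, m: 0 at rest, 0.012 with the key fully home. The sleeve is 26 mm across, 28 mm long; at rest its lower rim is 6 mm above the tip, so the nose and 2 mm of square stick out. Its first touch is a sharp knock; it takes 5.5 N to start it, 12.5 N fully home; if the key is let go it lifts the key out again
- rack: plywood stand, fixed; origin in the middle of its underside, z up. Base 110 mm (x) by 130 mm (y), 18 mm thick; upright board, 120 mm wide, top 142 mm above the bench, its front face at x = +40 mm. Two 8 mm steel pegs stand out of the board towards -x, centre lines 130 mm above the bench at y = -42 and +42 mm
- peg_mid (a point): point midway between the two pegs, at the height of a crossbar lying on them (140 mm above the bench), 21 mm on the -x side of the stand's origin; axes as the stand's. The key's crossbar lies across both pegs within 6 mm of it in x and 10 mm in y. 15 to 23 mm further towards -x the pegs turn up, to 150 mm above the bench
- lathe: wood lathe, fixed; origin on the bench below the socket, z up, spindle along y, 160 mm above the bench. Headstock from 75 mm towards +y, 225 mm high (a pin with a ball on it, 175 mm towards +y, is 261 mm high), motor beyond; chuck 100 mm across at the origin; jaws and wood blank 82 mm across to 140 mm towards -y; tool rest 80 to 105 mm towards -x beside the blank, 170 mm high
- socket (a point): middle of the mouth of the socket in the top of the chuck, 210.5 mm above the bench; z up, out of it; x and y are the lathe's, NOT the square's. The socket is a vertical 13 mm square hole, 18 mm deep, in the flush 27 mm round face of a stiff pinion that stands at an unknown angle: light rubbing does not turn it
- socket_floor (a point): middle of the socket's floor, 18 mm below its mouth, where the nose ends when fully home. The nose goes 4 mm in at any angle; the square then sits on the mouth until its flats line up with the socket's (the same every quarter turn). Within about 5 degrees it runs down freely, the sleeve meeting the pinion's face at 6 mm; up to 12 degrees off it may bite and bind part-way: back off, turn, try again
- gouge: turning gouge lying on the bench, wood handle and steel blade, 350 mm long; origin on the bench near its middle, x towards the blade
- blank: plain wood disc lying flat on the bench, 110 mm across, 50 mm high; origin in the middle of its underside
- tin: closed round metal tin, 68 mm across, 55 mm high; origin in the middle of its underside
Mind the look-alikes: they are no part of the job. Of the things like the key, leave any that is orange, purple or turquoise; of the rest the larger one is meant.

How it is judged:
By the outcome, as a careful person would: the job done as asked, in the order asked, and still so for the second after the job is handed in, while the arm keeps its last pose, push and grip.
It also fails if it takes over 58 s, if anything falls off the work surface, if the arm or the gripper's body presses on something with over 40 N, if the wrist force passes 120 N, or if a joint passes its speed limit or range.

ROBOT

A 6-joint arm with a two-finger parallel gripper is mounted at the origin on the work surface. World frame = base frame: x ahead of the robot, y to its left, z up, the work surface at z = 0. Lengths are in m, angles in rad, forces in N, time in s.
With the tool pointing down it reaches from about 0.35 to 0.775 m from the base axis. Payload 7.3 kg.
Tool frame: the origin (TCP) lies on the mounting face of the last link; the fingertips stand 178 mm ahead of it and the grasp point (between the pads) lies 159 mm ahead of it (robot.grip_depth is the distance from the TCP to the grasp point, in m); z points along the fingers, y is the line along which they close (so a half turn about z gives the same grasp; the last joint's range is limited). The gripper opens to 92 mm and grips with 3 to 60 N. Pads are 19 mm wide; open, the fingers measure 130 mm over their backs; the gripper's body (75 mm by 190 mm) begins 47 mm behind the grasp point.
Start: joints at [-1.426, 0.342, 1.524, -0, 1.275, -0.146], TCP at [0.151, -0.503, 0.405] pointing down, gripper open.
Joint ranges: [-2.53, 2.53], [-0.77, 2.02], [0.04, 2.7], [-1, 4.14], [0.28, 2.66], [-3.11, 3.11]. Speed limits (rad/s): [2.57, 2.57, 3.14, 3.14, 3.14, 3.14].

INTERFACE

Orientations are given as [roll, pitch, yaw] about the fixed x, y, z axes, in that order (R = Rz(yaw) Ry(pitch) Rx(roll)).
In Python, from cell import observe, cams, robot, models gives the robot as it stands.
- The arm moves only by the shell command python3 -m jog 'ROWS' [FORCE]. ROWS is JSON, a list of rows, each a list of 3 entries, a list of its own where there are three numbers: the shift along the tool's x, y, z each as a share of 0.4 m, from -1 to 1, then the turn about the tool's z as a share of pi rad, from -1 to 1, then the closure, from 0 (fully open) to 1 (shut). In form: [[[x, y, z], turn, jaw], ...]. A call has 1 to 12 rows; each row is the pose to reach, as a shift and turn from the pose commanded when the call began, along the tool's axes at that moment, turning the shorter way round; what a row does not reach only later rows make up. A row lasts 1/8 s, in which the tool goes at most 62.5 mm and 10.7 degrees, less where a joint would pass 70% of its speed; a pose out of reach is approached as far as the arm can. A call with a number of a shift or a turn outside -1 to 1 is refused whole. A call with a gripper value outside its range is refused whole. The fingers move at their own pace and stop on an object; FORCE is the grip in N (left out, the last holds). Time passes only in rows, so rows that repeat a pose let the fingers close. It gives the time, the measured TCP pose, the force, the opening and the grip force at its end, in the units of the state.
- observe(): the state, without advancing time (a new reading comes with each control period).
- cams.read_camera(name): name is "scene" or "top" or "wrist"; returns the picture (400x640x3 uint8, red, green, blue); there is no depth.
- cams.camera_model(name): a dict with "camera_matrix" (3x3 intrinsics, pixels), "k1" (the pictures are not rectified: a ray, as slopes to the right and down, at radius r is drawn at 1 + k1 r^2 times it, then the intrinsics apply), "pose" (4x4, takes a point from camera to world coordinates). Camera axes: x right, y down, z forward; pixel columns grow to the right and rows downward; lengths in m; the calibration is good to about 2 mm. A picture is of the moment at which its call begins: read the wrist's pose just before it. camera_model takes no time and is no camera call; for the wrist camera it gives the pose at the moment of the call.
- robot.hand_in(): hands the job in; it is judged then, once.
Trained networks look in the newest picture that a camera, given by its name, has taken for a name from the list of things; names that differ only in an ending like _2 or _b are one class to them, and where a whole thing is asked for, a point or a joint stands for the part that bears it (a point fixed in the world has none). Each returns a list of dicts, best first, with "confidence" (0 to 1); they miss things now and then, are a little off and sometimes report something else, mostly with a low value. They report only what shows in the picture. A call takes as long as a camera call. They do not tell look-alikes from the thing itself.
- models.find_in(target, camera): "position" ([x, y, z] in m, in world coordinates, good to about 4 mm: the middle of the surface that is visible of it).
- models.pinpoint(target, camera): "position" ([x, y, z] in m, in world coordinates, good to about 4 mm: a listed point, or the origin of a listed thing).
The state is a dict: "time": time; "qpos": joint angles; "qvel": joint speeds; "joint_efforts": joint torques, N m; "tool_pos": TCP position; "tool_rot": TCP orientation; "contact_force": force on the tool from outside, world axes, zero at the start; "torque": the same for the moment, N m; "opening": finger opening in m; "grip_force": force on a finger pad.
Only numpy, scipy, OpenCV 4.12 (cv2) and the standard library are available. Lean on these libraries where they do the work, as an engineer would, in place of code of your own. Each camera call takes 0.05 s, during which the arm holds its last target. There are 200 camera calls.

## Working session

There is one attempt and no reset: what is moved stays moved. The work goes in short steps, Python scripts to look and compute and a shell command to move; the robot and the scene stay as the last step left them, time stands still between calls to the robot, and variables do not carry over. Pictures are saved under pics/ and viewed, at most 10 in all, crops included, and the job is handed in when it is done.

```bash
ls; mkdir -p pics; python3 - <<'E'
from cell import observe,cams,robot,models
import cv2,numpy as np
ims=[]
for c in ["scene","top"]:
    im=cams.read_camera(c); cv2.imwrite(f"pics/{c}0.png",im[:,:,::-1])
    for t in ["key","rack","peg_mid","socket","lathe"]:
        try:
            print(c,t,[(np.round(d["position"],3).tolist(),round(d["confidence"],2)) for d in models.pinpoint(t,c)])
        except Exception as e: print(t,e)
s=observe(); print(s["time"],s["tool_pos"],s["tool_rot"],s["opening"])
print(cams.camera_model("top"));print(cams.camera_model("scene"))
E
```

```text
pics
scene key [([0.318, -0.38, 0.096], 0.81), ([0.476, -0.51, 0.073], 0.65), ([0.485, -0.319, 0.141], 0.57), ([0.513, -0.152, 0.077], 0.57), ([0.651, -0.508, 0.098], 0.56)]
scene rack [([0.507, -0.325, 0.004], 0.78)]
scene peg_mid [([0.491, -0.32, 0.141], 0.64), ([0.557, 0.172, 0.191], 0.6)]
scene socket [([0.564, 0.174, 0.212], 0.89)]
scene lathe [([0.561, 0.176, 0.001], 0.66)]
top key [([0.655, -0.506, 0.104], 0.78), ([0.518, -0.15, 0.078], 0.71), ([0.488, -0.314, 0.139], 0.51), ([0.312, -0.386, 0.1], 0.51), ([0.477, -0.511, 0.079], 0.47)]
top rack [([0.51, -0.331, 0.001], 0.64)]
top peg_mid [([0.488, -0.323, 0.137], 0.57)]
top socket [([0.564, 0.174, 0.209], 0.95), ([0.49, -0.321, 0.139], 0.61)]
top lathe [([0.564, 0.173, 0.003], 0.58)]
0.6 [ 0.15052779 -0.50295761  0.40475295] [3.14146175e+00 1.16901835e-05 2.90732096e-01] 0.09208299365541896
{'camera_matrix': array([[389.62202206,   0.        , 318.00756652],
       [  0.        , 389.62202206, 199.69355742],
       [  0.        ,   0.        ,   1.        ]]), 'k1': -0.07422080475743661, 'pose': array([[ 0.00597205, -0.99692235,  0.07816759,  0.43515889],
       [-0.9999609 , -0.00544383,  0.00696895, -0.12689689],
       [-0.00652197, -0.07820615, -0.99691588,  1.26177276],
       [ 0.        ,  0.        ,  0.        ,  1.        ]])}
{'camera_matrix': array([[428.17941324,   0.        , 323.39576657],
       [  0.        , 428.17941324, 200.22153545],
       [  0.        ,   0.        ,   1.        ]]), 'k1': 0.017699682652627762, 'pose': array([[ 0.78424413,  0.40156595, -0.47297561,  1.04238149],
       [ 0.6202787 , -0.48939697,  0.61298037, -0.85196074],
       [ 0.01467921, -0.77410296, -0.63288951,  0.86652053],
       [ 0.        ,  0.        ,  0.        ,  1.        ]])}
```

View pics/scene0.png

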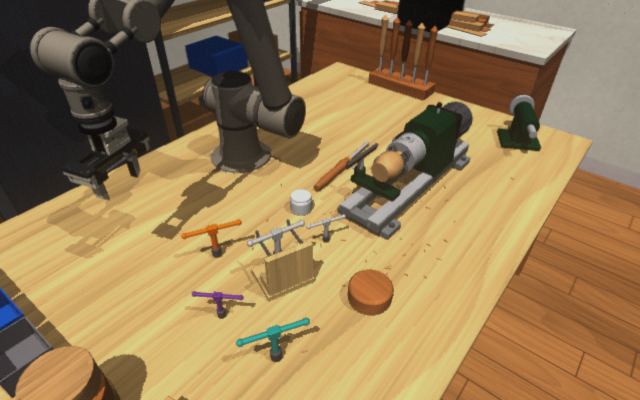

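View pics/top0.png

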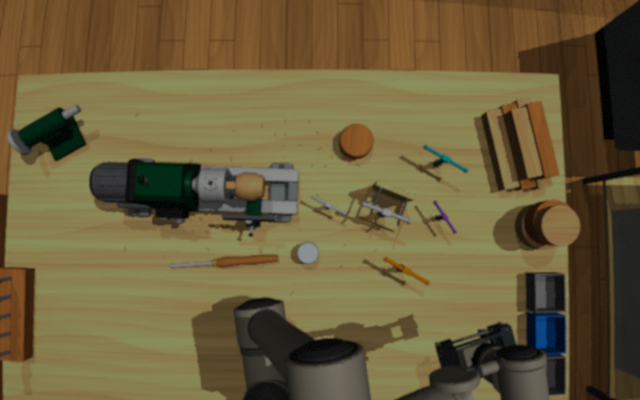

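Candidates, scene pixels: orange key (213,235), purple (218,300) and turquoise (275,340) are excluded by colour. That leaves two bare steel ones: the key on the stand at (278,235) [top (385,212)] and a smaller free-standing one at (326,225) [top (327,207)]. The stand one is larger and hangs on the pegs, so it fits the description. The lathe socket is near top (210,184). I'll confirm the choice in one enlarged crop.

```bash
python3 - <<'E'
import cv2,numpy as np
a=cv2.imread("pics/scene0.png")[190:310,225:365]; b=cv2.imread("pics/top0.png")[170:245,300:430]
a=cv2.resize(a,(400,343),interpolation=cv2.INTER_CUBIC);b=cv2.resize(b,(400,231),interpolation=cv2.INTER_CUBIC)
b=cv2.convertScaleAbs(b,alpha=1.7)
cv2.imwrite("pics/crop1.png",np.vstack([a,b]))
E
```

```text
(no output)
```

View pics/crop1.png

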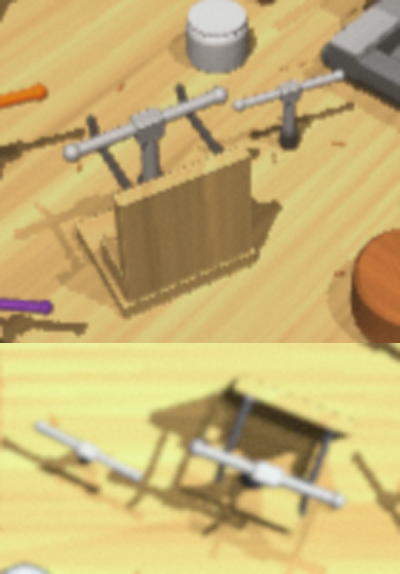

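The crop confirms it: the larger bare-steel key hangs across the pegs. Its balls are at crop (72,153)/(220,96) in scene and (197,447)/(340,500) in top. Next I triangulate.

```bash
cat > h.py <<'E'
from cell import observe,cams,robot,models
import cv2,numpy as np
from scipy.spatial.transform import Rotation as Ro
def ray(m,px):
    K=m["camera_matrix"];d=np.array([(px[0]-K[0,2])/K[0,0],(px[1]-K[1,2])/K[1,1]])
    u=d.copy()
    for _ in range(20): u=d/(1+m["k1"]*(u@u))
    v=m["pose"][:3,:3]@np.r_[u,1]; return m["pose"][:3,3],v/np.linalg.norm(v)
def tri(obs):
    A=np.zeros((3,3));b=np.zeros(3);rs=[ray(*o) for o in obs]
    for o,v in rs: P=np.eye(3)-np.outer(v,v);A+=P;b+=P@o
    p=np.linalg.solve(A,b);return p,[round(float(np.linalg.norm((np.eye(3)-np.outer(v,v))@(p-o)))*1e3,1) for o,v in rs]
def plane(m,px,z):
    o,v=ray(m,px);return o+v*(z-o[2])/v[2]
def proj(m,p):
    q=m["pose"][:3,:3].T@(np.asarray(p)-m["pose"][:3,3]);u=q[:2]/q[2];u=u*(1+m["k1"]*(u@u))
    return m["camera_matrix"][:2,:2]@u+m["camera_matrix"][:2,2]
def shift(grasp,yaw=None):
    "rows entries to bring grasp point (tool down) to grasp, tool yaw"
    s=observe();R=Ro.from_euler("xyz",s["tool_rot"]).as_matrix()
    d=np.asarray(grasp)-(np.array(s["tool_pos"])+R[:,2]*robot.grip_depth)
    t=0 if yaw is None else -((yaw-s["tool_rot"][2]+np.pi)%(2*np.pi)-np.pi)/np.pi
    return np.round(R.T@d/0.4,4),round(t,4)
E
python3 - <<'E'
from h import *
T=cams.camera_model("top");S=cams.camera_model("scene")
pts={}
for n,t,s in [("+y",(364,203.8),(302,223.6)),("-y",(410.5,221),(250.2,243.6)),("boss",(386.5,212.3),(276.8,233))]:
    pts[n],r=tri([(T,t),(S,s)]);print(n,pts[n].round(4),r)
d=pts["+y"]-pts["-y"];c=(pts["+y"]+pts["-y"])/2
kyaw=np.arctan2(-d[0],d[1]);print("len",np.linalg.norm(d),"mid",c,"key yaw",kyaw)
# tool y closes along key x -> tool y axis dir = key x ; tool down: R=Rz(yaw)Rx(pi): y axis=Rz(yaw)(0,-1,0)
s=observe();print("tool yaw opts",kyaw+np.pi/2,kyaw-np.pi/2,s["qpos"])
for y in (kyaw+np.pi/2,kyaw-np.pi/2): print(shift([c[0],c[1],.30],y))
m=cams.camera_model("wrist");print(m["pose"].round(3))
print(proj(T,[0.564,.174,.2105]))
E
```

```text
+y [ 0.5124 -0.2521  0.1362] [0.3, 0.3]
-y [ 0.4637 -0.3858  0.1383] [1.0, 1.0]
boss [ 0.4877 -0.3175  0.1369] [0.2, 0.2]
len 0.14230775380875813 mid [ 0.48808006 -0.31897627  0.13722811] key yaw -0.3492613179648233
tool yaw opts 1.2215350088300734 -1.9200576447597197 [-1.42603983e+00  3.41975088e-01  1.52410141e+00  7.81325527e-06
  1.27538494e+00 -1.45977873e-01]
(array([ 0.9403, -0.1988, -0.1362]), np.float64(-0.2963))
(array([ 0.9403, -0.1988, -0.1362]), np.float64(0.7037))
[[ 0.287 -0.922 -0.261  0.222]
 [-0.958 -0.276 -0.078 -0.48 ]
 [-0.     0.272 -0.962  0.385]
 [ 0.     0.     0.     1.   ]]
[210.86335928 182.20517443]
```

```bash
python3 -m jog '[[[0.94,-0.199,-0.136],-0.296,0.5],[[0.94,-0.199,-0.136],-0.296,0.5],[[0.94,-0.199,-0.136],-0.296,0.5],[[0.94,-0.199,-0.136],-0.296,0.5],[[0.94,-0.199,-0.136],-0.296,0.5],[[0.94,-0.199,-0.136],-0.296,0.5],[[0.94,-0.199,-0.136],-0.296,0.5],[[0.94,-0.199,-0.136],-0.296,0.5],[[0.94,-0.199,-0.136],-0.296,0.5]]' 30; python3 - <<'E'
from h import *
im=cams.read_camera("wrist");cv2.imwrite("pics/w1.png",im[:,:,::-1]);m=cams.camera_model("wrist")
np.save("w1.npy",m,allow_pickle=True)
print(observe()["qpos"],m["pose"].round(3),m["camera_matrix"],m["k1"])
for p in ([.5124,-.2521,.14],[.4637,-.3858,.14],[.488,-.319,.14]): print(proj(m,p))
E
```

```text
time: 1.72
tool_pos: [0.4869, -0.3198, 0.4589]
tool_rot: [-3.141, 0.0, 1.219]
contact_force: [-0.6, -0.3, 0.1]
opening: 0.0456
grip_force: 0.0
[-7.12873782e-01  4.16988936e-01  1.26053639e+00 -4.88070102e-04
  1.46459102e+00 -3.60718364e-01] [[ 0.939 -0.332 -0.094  0.513]
 [-0.345 -0.903 -0.256 -0.249]
 [-0.     0.272 -0.962  0.439]
 [ 0.     0.     0.     1.   ]] [[339.57437661   0.         317.95255139]
 [  0.         339.57437661 199.93124834]
 [  0.           0.           1.        ]] 0.018760320442283998
[318.66213899 106.9919748 ]
[319.02045134 260.15559537]
[318.81901854 188.50213548]
```

View pics/w1.png

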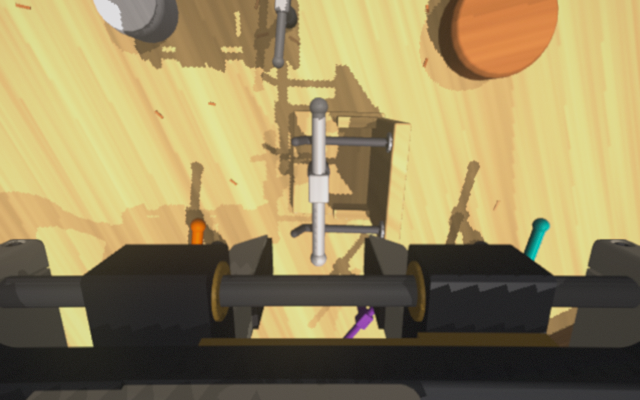

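The wrist view agrees: key ends at (318,106) and (319,259), boss at (318,187), all within 1 px of the projection, with the jaws straddling it. Descend and grip.

```bash
python3 -m jog '[[[0.003,0.002,0.1],0,0.5],[[0.003,0.002,0.2],0,0.5],[[0.003,0.002,0.3],0,0.5],[[0.003,0.002,0.38],0,0.5],[[0.003,0.002,0.407],0,0.5],[[0.003,0.002,0.407],0,0.5],[[0.003,0.002,0.407],0,0.9],[[0.003,0.002,0.407],0,1],[[0.003,0.002,0.407],0,1],[[0.003,0.002,0.407],0,1],[[0.003,0.002,0.407],0,1]]' 45; python3 -c "
from h import *
s=observe();print(s['contact_force'],s['torque'],s['tool_rot'])
"
```

```text
time: 3.15
tool_pos: [0.4891, -0.318, 0.2969]
tool_rot: [3.141, 0.0, 1.221]
contact_force: [-1.5, 0.5, 6.0]
opening: 0.0177
grip_force: 45.0
[-1.51221412  0.53714519  5.99733375] [0.20640195 0.32168518 0.1404935 ] [3.14121323e+00 3.46091876e-04 1.22090953e+00]
```

```bash
python3 -m jog '[[[0,0,-0.02],0,1],[[0,0,-0.06],0,1],[[0,0,-0.15],0,1],[[0,0,-0.28],0,1],[[0,0,-0.4],0,1],[[0,0,-0.5],0,1],[[0,0,-0.56],0,1],[[0,0,-0.56],0,1],[[0,0,-0.56],0,1]]'; python3 - <<'E'
from h import *
im=cams.read_camera("wrist");cv2.imwrite("pics/w2.png",im[:,:,::-1])
for c in("top","scene"):
    cams.read_camera(c)
    for t in("key","key_tip","socket"): print(c,t,[(np.round(d["position"],3).tolist(),round(d["confidence"],2)) for d in models.pinpoint(t,c)])
s=observe();print(s['contact_force'],s['torque'],s["opening"],s["tool_pos"],s["tool_rot"],s["qpos"])
E
```

```text
time: 4.28
tool_pos: [0.489, -0.3179, 0.5191]
tool_rot: [-3.14, -0.001, 1.221]
contact_force: [-0.7, -0.1, -3.1]
opening: 0.0177
grip_force: 45.0
top key [([0.513, -0.15, 0.079], 0.64), ([0.653, -0.505, 0.103], 0.56), ([0.314, -0.388, 0.099], 0.52)]
top key_tip [([0.32, -0.387, 0.003], 0.61), ([0.512, -0.155, -0.0], 0.45)]
top socket [([0.562, 0.175, 0.21], 0.62)]
scene key [([0.476, -0.511, 0.079], 0.87), ([0.315, -0.381, 0.1], 0.85), ([0.486, -0.32, 0.359], 0.79), ([0.648, -0.507, 0.099], 0.74), ([0.513, -0.153, 0.078], 0.49)]
scene key_tip [([0.656, -0.514, 0.0], 0.91), ([0.51, -0.154, -0.002], 0.76), ([0.489, -0.322, 0.26], 0.64), ([0.474, -0.513, -0.002], 0.56)]
scene socket [([0.565, 0.175, 0.21], 0.86)]
[ 0.41872818 -0.41326836 -3.82076548] [ 0.02291714 -0.11779729  0.04067455] 0.017798370853869174 [ 0.48915196 -0.31806081  0.52006555] [-3.14121769e+00 -4.64869511e-05  1.22074196e+00] [-7.07833754e-01  4.00072647e-01  1.12468393e+00 -8.78610450e-05
  1.61720358e+00 -3.57783453e-01]
```

View pics/w2.png

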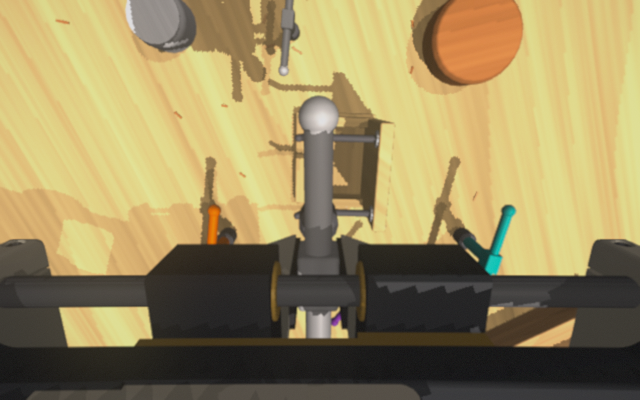

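Key is held straight in the jaws (ball at (319,116), bar on column 319). Now over beside the lathe for a wrist view of the socket.

```bash
python3 -m jog '[[[0.06,-0.02,0],0,1],[[0.18,-0.065,0],0,1],[[0.31,-0.115,0],0,1],[[0.44,-0.165,0],0,1],[[0.55,-0.205,0],0,1],[[0.67,-0.245,0],0,1],[[0.79,-0.29,0],0,1],[[0.89,-0.33,0],0,1],[[1,-0.37,0],0,1]]'; python3 -m jog '[[[0.1,-0.05,0.02],0,1],[[0.145,-0.07,0.06],0,1],[[0.145,-0.07,0.06],0,1],[[0.145,-0.07,0.06],0,1]]'; python3 - <<'E'
from h import *
im=cams.read_camera("wrist");m=cams.camera_model("wrist")
p=proj(m,[.564,.1745,.2105]);print(p)
x,y=p.round().astype(int);c=im[max(0,y-40):y+40,x-50:x+50,::-1]
cv2.imwrite("pics/w3full.png",im[:,:,::-1])
cv2.imwrite("pics/w3.png",cv2.resize(c,(750,int(c.shape[0]*7.5)),interpolation=cv2.INTER_CUBIC));print(c.shape,x-50,max(0,y-40))
print(models.pinpoint("socket","wrist"),observe()["tool_pos"])
E
```

```text
time: 5.85
tool_pos: [0.4869, 0.1099, 0.5205]
tool_rot: [3.141, -0.0, 1.221]
contact_force: [0.0, -0.7, -4.1]
opening: 0.0176
grip_force: 45.0
time: 6.35
tool_pos: [0.481, 0.172, 0.4968]
tool_rot: [3.141, 0.0, 1.22]
contact_force: [-0.9, -1.7, -3.7]
opening: 0.0176
grip_force: 45.0
[414.47911381 161.83544737]
(80, 100, 3) 364 122
[{'position': [0.5599, 0.1751, 0.211], 'confidence': 0.73}] [0.48109471 0.17168911 0.49699332]
```

View pics/w3.png

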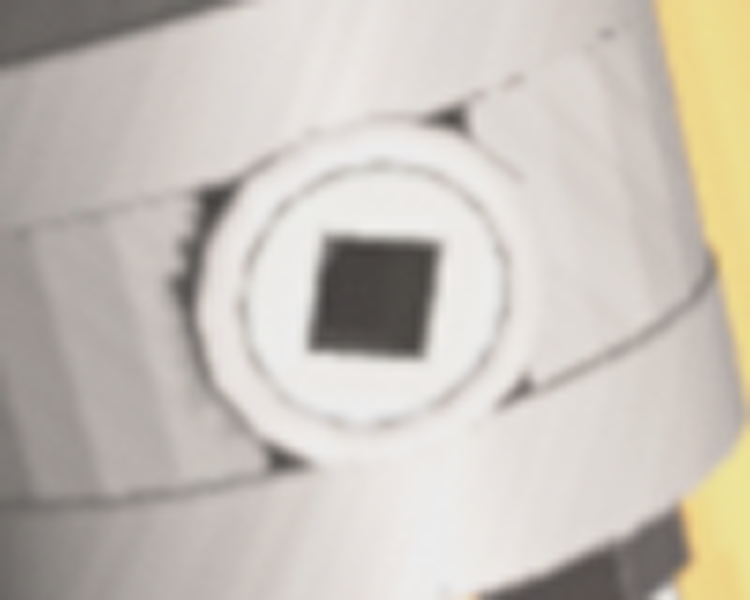

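The socket mouth shows crisply: crop corners (325,235),(442,240),(427,356),(310,352). I'll fit it and check the wrist camera's bias against the known grip position.

```bash
cat > sq.py <<'E'
from h import *
def square(cam,guess,z=.2105):
    im=cams.read_camera(cam);m=cams.camera_model(cam);g=cv2.cvtColor(im,cv2.COLOR_RGB2GRAY)
    x,y=proj(m,guess).round().astype(int);h=14
    c=cv2.resize(g[y-h:y+h,x-h:x+h],None,fx=8,fy=8,interpolation=cv2.INTER_CUBIC)
    t,b=cv2.threshold(c,0,255,cv2.THRESH_BINARY_INV+cv2.THRESH_OTSU)
    n,l,st,ce=cv2.connectedComponentsWithStats(b)
    k=l[8*h-8:8*h+8,8*h-8:8*h+8];k=np.bincount(k[k>0]).argmax()
    ct=max(cv2.findContours((l==k).astype(np.uint8),cv2.RETR_EXTERNAL,cv2.CHAIN_APPROX_NONE)[0],key=cv2.contourArea)[:,0,:]
    px=(ct+.5)/8-.5+[x-h,y-h]
    w=np.array([plane(m,p,z)[:2] for p in px])
    r=cv2.minAreaRect((w*1e4).astype(np.float32))
    cpx=(np.mean(px,0)); M=cv2.moments((w*1e4).astype(np.float32).reshape(-1,1,2))
    cen=np.array([M["m10"],M["m01"]])/M["m00"]/1e4
    return cpx,cen,np.array(r[0])/1e4,np.array(r[1])/10,r[2],m
E
python3 - <<'E'
from sq import *
cpx,cen,rc,sz,a,m=square("wrist",[.5635,.1745,.2105]);print(cpx,cen,rc,sz,a)
for c in[(325,235),(442,240),(427,356),(310,352)]: print(plane(m,(364+c[0]/7.5-.5+.07,122+c[1]/7.5-.5+.07),.2105).round(4))
w1=np.load("w1.npy",allow_pickle=True).item()
for px in((318.5,106),(318.5,187),(319,259)): print(plane(w1,px,.14).round(4))
try:
    t=square("top",[.5635,.1745,.2105]);print("top",t[:5]);print(tri([(m,cpx),(t[5],t[0])]))
except Exception as e: print(e)
s=observe();print(s["tool_pos"],s["tool_rot"])
E
```

```text
[412.97721215 160.72161514] [0.56308155 0.17564444] [0.56305322 0.17566274] [12.46354218 12.55352554] 66.16455078125
[0.5604 0.1833 0.2105]
[0.5717 0.1785 0.2105]
[0.5669 0.1672 0.2105]
[0.5554 0.1719 0.2105]
[ 0.5125 -0.2513  0.14  ]
[ 0.4882 -0.3176  0.14  ]
[ 0.4641 -0.3847  0.14  ]
top (array([202.89518414, 181.96388102]), array([0.5672213 , 0.19338301]), array([0.56640361, 0.18797603]), array([77.82007446, 51.80545654]), 1.8800877332687378)
(array([0.55796913, 0.18477875, 0.24603101]), [2.3, 2.3])
[0.4810616  0.17172238 0.49686229] [ 3.14057267e+00 -3.46770396e-04  1.21929357e+00]
```

```bash
python3 -m jog '[[[0.02,0.04,0],-0.05,1],[[0.04,0.1,0],-0.1,1],[[0.06,0.16,0],-0.16,1],[[0.08,0.22,0],-0.22,1],[[0.1,0.28,0],-0.28,1],[[0.12,0.32,0],-0.34,1],[[0.14,0.36,0],-0.4,1],[[0.15,0.38,0],-0.46,1],[[0.15,0.38,0],-0.52,1],[[0.15,0.38,0],-0.58,1],[[0.15,0.38,0],-0.64,1],[[0.15,0.38,0],-0.7,1]]'; python3 -m jog '[[[0,0,0],-0.06,1],[[0,0,0],-0.12,1],[[0,0,0],-0.18,1],[[0,0,0],-0.24,1],[[0,0,0],-0.28,1],[[0,0,0],-0.28,1],[[0,0,0],-0.28,1]]'; python3 - <<'E'
from sq import *
cpx,cen,rc,sz,a,m=square("wrist",[.5635,.1745,.2105]);print(cpx,cen,rc,sz,a)
im=cams.read_camera("wrist");cv2.imwrite("pics/w4full.png",im[:,:,::-1])
s=observe();print(s["tool_pos"],s["tool_rot"],s["qpos"][5])
# tool-frame camera pose and bar lines
R=Ro.from_euler("xyz",s["tool_rot"]).as_matrix();p=m["pose"].copy()
p[:3,3]=R.T@(p[:3,3]-s["tool_pos"]);p[:3,:3]=R.T@p[:3,:3];print(p.round(4))
mt=dict(m,pose=p)
for q in ([.07,0,.156],[.04,0,.156],[.07,0.006,.156],[.07,-.006,.156],[.013,0,.148]): print(q,proj(mt,q).round(1))
a=cv2.imread("pics/w3full.png")[80:270,270:370];b=im[80:270,270:370,::-1]
cv2.imwrite("pics/bars.png",cv2.resize(np.hstack([a,b]),None,fx=3,fy=3,interpolation=cv2.INTER_CUBIC))
E
```

```text
time: 8.05
tool_pos: [0.6445, 0.176, 0.4964]
tool_rot: [-3.141, 0.0, -2.868]
contact_force: [0.3, -0.0, -3.3]
opening: 0.0178
grip_force: 45.0
time: 8.93
tool_pos: [0.6443, 0.1764, 0.4963]
tool_rot: [-3.142, -0.0, -1.997]
contact_force: [-0.4, -1.2, -3.8]
opening: 0.0183
grip_force: 45.0
[412.50089468 152.9375    ] [0.56296742 0.17566323] [0.56298306 0.17564385] [12.51396408 12.99506531] 65.5531997680664
[0.64427944 0.17655282 0.49632662] [-3.14151989e+00 -2.88021570e-05 -1.99560036e+00] -2.5639327513458943
[[-8.000e-04 -9.617e-01 -2.739e-01  7.200e-02]
 [ 1.000e+00 -6.000e-04 -6.000e-04 -1.000e-04]
 [ 4.000e-04 -2.739e-01  9.617e-01  1.980e-02]
 [ 0.000e+00  0.000e+00  0.000e+00  1.000e+00]]
[0.07, 0, 0.156] [318.3 108.4]
[0.04, 0, 0.156] [318.3 184. ]
[0.07, 0.006, 0.156] [333.8 108.4]
[0.07, -0.006, 0.156] [302.8 108.4]
[0.013, 0, 0.148] [318.4 252.5]
```

View pics/bars.png

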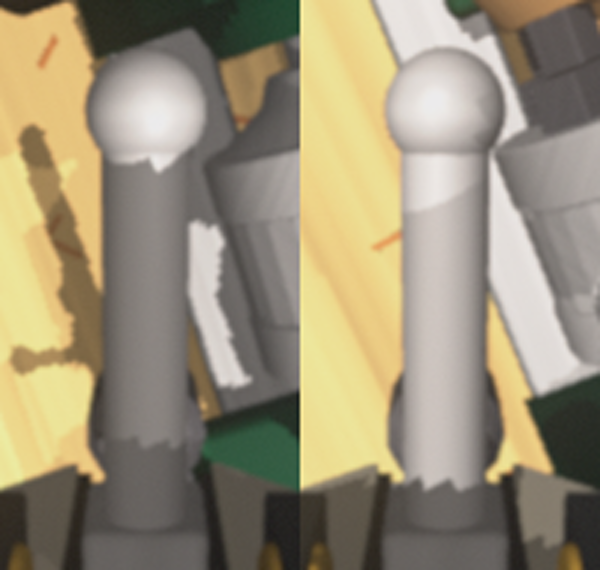

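```bash
cat > fit.py <<'E'
from sq import *
from scipy.optimize import least_squares
im=cv2.imread("pics/w4full.png").astype(float)
m=cams.camera_model("wrist");s=observe()
R=Ro.from_euler("xyz",s["tool_rot"]).as_matrix();p=m["pose"].copy()
p[:3,3]=R.T@(p[:3,3]-s["tool_pos"]);p[:3,:3]=R.T@p[:3,:3];mt=dict(m,pose=p)
g=im[:,:,2]
def edge(line,lo,hi,rev=False):  # strongest gradient, subpixel
    d=np.abs(np.diff(line[lo:hi]));k=d.argmax();w=d[max(0,k-1):k+2]
    return lo+max(0,k-1)+(w@np.arange(len(w)))/w.sum()+.5
for r in range(194,246,4): print(r,im[r,292:306,2].astype(int),round(edge(g[r],292,304),1))
print("col 318 rows 88-130",im[88:130:2,318].astype(int).tolist()[:12])
print("ball left cols r=115",g[115,290:304].astype(int),"right",g[115,332:346].astype(int))
print("boss col", g[225:275,318].astype(int))
def hull(o,z0,tilt):
    c,s_=np.cos(tilt),np.sin(tilt)
    def T(q): return [o+q[0]*c+q[2]*s_, q[1], z0-(-q[0]*s_+q[2]*c)]
    a=np.linspace(0,2*np.pi,72)
    pts=np.array([proj(mt,T((.013*np.cos(t),.013*np.sin(t),z))) for z in(-.094,-.066) for t in a],np.float32)
    return cv2.convexHull(pts)[:,0],proj(mt,T((.07,0,0))),proj(mt,T((.013,0,.008)))
for o in(0,-.003):
  for z0 in(.156,.153):
    for t in (0,-.03,.03):
      h,b,f=hull(o,z0,t)
      row=lambda r:min(h[np.abs(h[:,1]-r)<2.5][:,0],default=0)
      print(o,z0,t,"sleeve top row",h[:,1].min().round(1),"left",h[:,0].min().round(1),[round(float(row(r)),1) for r in range(202,246,4)],"ball",b.round(1),"boss",f.round(1))
E
python3 fit.py
```

```text
194 [230 232 234 235 236 236 235 234 233 235 234 217 176 162] 302.4
198 [229 228 230 232 234 235 236 235 235 234 233 224 191 165] 302.4
202 [236 233 229 228 230 232 234 235 235 235 235 223 187 165] 302.5
206 [237 237 236 232 228 229 230 232 233 220 166 109 124 155] 302.0
210 [237 237 237 237 236 232 229 224 182 113  80  88 123 154] 300.4
214 [236 236 237 237 237 237 235 205 134  98 106 113 131 154] 299.5
218 [237 237 237 237 238 237 225 173 121 115 115 118 132 153] 298.8
222 [237 237 237 237 238 236 218 162 121 114 116 122 136 154] 298.7
226 [237 237 237 237 237 235 218 161 117 110 110 118 133 153] 298.7
230 [237 236 237 237 237 237 235 212 151 112 106 116 136 155] 299.6
234 [221 215 208 214 228 236 237 237 236 221 169 124 128 151] 301.8
238 [121 129 128 108  96 102 101 119 177 226 238 233 204 163] 299.7
242 [104  99  90  72  59  54  56  64  88 100  95  87  95  98] 299.6
col 318 rows 88-130 [[223, 226, 231], [225, 228, 233], [226, 229, 234], [224, 227, 232], [159, 164, 171], [172, 176, 185], [187, 193, 202], [197, 203, 212], [205, 211, 217], [214, 217, 223], [219, 222, 227], [226, 22
[... 1562 characters left out ...]
299.9, 303.0, 308.7] ball [318.2 116.5] boss [318.2 260. ]
-0.003 0.156 0.03 sleeve top row 198.6 left 297.7 [305.0, 302.2, 300.5, 300.2, 0.0, 0.0, 297.7, 297.7, 298.2, 299.2, 301.9] ball [318.2 116.1] boss [318.2 258.1]
-0.003 0.153 0 sleeve top row 196.0 left 297.4 [302.8, 300.6, 299.9, 0.0, 0.0, 0.0, 297.4, 297.4, 297.8, 299.7, 302.8] ball [318.2 116.5] boss [318.2 262.3]
-0.003 0.153 -0.03 sleeve top row 192.2 left 297.3 [300.6, 299.8, 0.0, 0.0, 0.0, 297.3, 297.3, 297.8, 298.9, 301.6, 305.5] ball [318.2 116.8] boss [318.2 263.3]
-0.003 0.153 0.03 sleeve top row 199.8 left 297.4 [306.1, 302.8, 300.7, 299.9, 0.0, 0.0, 297.6, 297.4, 297.6, 298.4, 299.7] ball [318.2 116.4] boss [318.2 261.4]
```

Both wrist views put the socket at (0.5630, 0.1757) with edges at about 65.9°, and the key already stands at 65.7°. The key sits about 2 mm back along tool x in the grip. Hover over the socket.

```bash
python3 -m jog '[[[0.045,0.09,0],0,1],[[0.0906,0.1842,0],0,1],[[0.0906,0.1842,0.03],0,1],[[0.0906,0.1842,0.045],0,1],[[0.0906,0.1842,0.045],0,1],[[0.0906,0.1842,0.045],0,1]]'; python3 - <<'E'
from h import *
print(observe()["tool_pos"]);F=[]
im=cams.read_camera("scene")
for t in("key_tip","socket"):print(t,[(np.round(d["position"],4).tolist(),round(d["confidence"],2)) for d in models.pinpoint(t,"scene")][:4])
for _ in range(4): cams.read_camera("top");F.append(observe()["contact_force"])
print(np.mean(F,0),np.std(F,0),observe()["torque"],observe()["tool_rot"])
x,y=proj(cams.camera_model("scene"),[.563,.1757,.23]).astype(int)
cv2.imwrite("pics/s2.png",cv2.resize(im[y-45:y+35,x-50:x+50,::-1],None,fx=7,fy=7,interpolation=cv2.INTER_CUBIC))
E
```

```text
time: 9.78
tool_pos: [0.5629, 0.1739, 0.478]
tool_rot: [3.142, -0.0, -1.994]
contact_force: [-0.5, -0.1, -4.2]
opening: 0.0175
grip_force: 45.0
[0.56291943 0.17388808 0.47802554]
key_tip [([0.5092, -0.1547, 0.0002], 0.77), ([0.6565, -0.5074, -0.0], 0.68), ([0.3152, -0.3846, -0.0028], 0.67), ([0.5652, 0.175, 0.2213], 0.61)]
socket [([0.5669, 0.1728, 0.2094], 0.84)]
[-0.0699683  -0.27911514 -3.58638316] [0.49653126 0.24899959 0.38799923] [ 0.16875754 -0.03409877 -0.02117339] [-3.14135701e+00  1.30673879e-05 -1.99365622e+00]
```

View pics/s2.png

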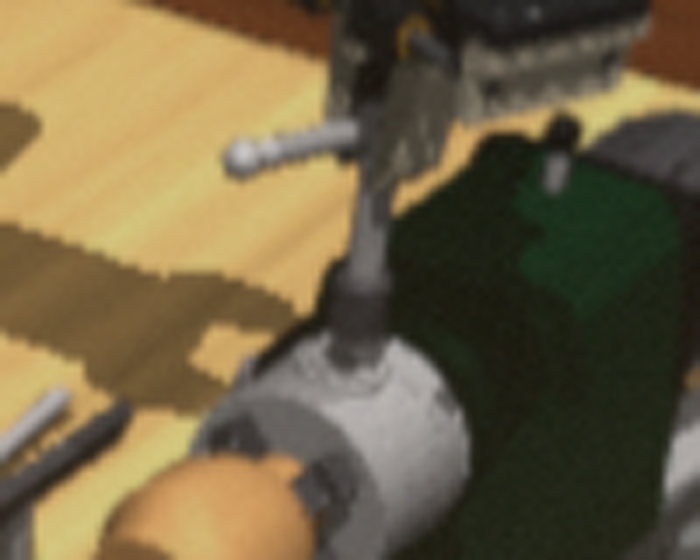

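The tip stands directly over the pinion (crop (360,365)). Descend gently to feel for the nose entering.

```bash
python3 -m jog '[[[0.0007,0.0016,0.01],0,1],[[0.0007,0.0016,0.02],0,1],[[0.0007,0.0016,0.024],0,1],[[0.0007,0.0016,0.027],0,1],[[0.0007,0.0016,0.03],0,1],[[0.0007,0.0016,0.032],0,1],[[0.0007,0.0016,0.032],0,1]]'; python3 -c "
from h import *
s=observe();print(s['tool_pos'],s['contact_force'],s['torque'])"
```

```text
time: 11.0
tool_pos: [0.5614, 0.1739, 0.4654]
tool_rot: [3.142, -0.0, -1.994]
contact_force: [-0.2, -0.1, -3.7]
opening: 0.0179
grip_force: 45.0
[0.56144998 0.17394044 0.46544506] [-0.21467947 -0.11786231 -3.74016168] [ 0.06172392 -0.09410842  0.02096058]
```

```bash
python3 -m jog '[[[0,0,0.002],0,1],[[0,0,0.004],0,1],[[0,0,0.006],0,1],[[0,0,0.008],0,1],[[0,0,0.008],0,1]]'; python3 -c "
from h import *
P=[]
for _ in range(4):
    cams.read_camera('top');s=observe();P.append(np.r_[s['tool_pos'],s['contact_force'],s['torque']])
print(np.mean(P,0).round(4),np.std(P,0).round(4))"
```

```text
time: 11.62
tool_pos: [0.5615, 0.1739, 0.4621]
tool_rot: [3.142, -0.0, -1.994]
contact_force: [-0.8, -1.6, -4.2]
opening: 0.0174
grip_force: 45.0
[ 0.5615  0.1739  0.4621 -0.4325 -1.273  -3.7502 -0.2294 -0.0299 -0.0081] [0.     0.     0.     0.2351 0.4262 0.1425 0.0363 0.0296 0.028 ]
```

```bash
python3 -m jog '[[[0.0008,-0.0012,0],0,1],[[0.0008,-0.0012,0.0015],0,1],[[0.0008,-0.0012,0.003],0,1],[[0.0008,-0.0012,0.0045],0,1],[[0.0008,-0.0012,0.006],0,1],[[0.0008,-0.0012,0.008],0,1],[[0.0008,-0.0012,0.01],0,1],[[0.0008,-0.0012,0.01],0,1]]'; python3 -c "
from h import *
P=[]
for _ in range(4):
    cams.read_camera('top');s=observe();P.append(np.r_[s['tool_pos'],s['contact_force'],s['torque']])
print(np.mean(P,0).round(4))"
```

```text
time: 12.82
tool_pos: [0.5618, 0.1735, 0.4585]
tool_rot: [-3.141, 0.0, -1.994]
contact_force: [-1.5, 0.1, 4.8]
opening: 0.0178
grip_force: 45.0
[ 0.5618  0.1735  0.4585 -1.7999 -0.9039  5.2188 -0.0101  0.3667  0.0055]
```

```bash
python3 -m jog '[[[0.0005,0.0007,0.0015],0,1],[[0.0005,0.0007,0.003],0,1],[[0.0005,0.0007,0.0045],0,1],[[0.0005,0.0007,0.006],0,1],[[0.0005,0.0007,0.008],0,1],[[0.0005,0.0007,0.01],0,1],[[0.0005,0.0007,0.01],0,1]]'; python3 -c "
from h import *
P=[]
for _ in range(4):
    cams.read_camera('top');s=observe();P.append(np.r_[s['tool_pos'],s['contact_force'],s['torque']])
print(np.mean(P,0).round(4))"
```

```text
time: 13.9
tool_pos: [0.5615, 0.1735, 0.4549]
tool_rot: [-3.14, 0.001, -1.994]
contact_force: [-1.0, -0.6, 6.7]
opening: 0.0177
grip_force: 45.0
[ 5.6150e-01  1.7340e-01  4.5490e-01 -1.7430e+00 -7.7560e-01  6.8582e+00
 -5.3000e-03  2.8670e-01  4.5000e-03]
```

```bash
python3 -m jog '[[[0.0003,0.0005,0.002],0,1],[[0.0003,0.0005,0.004],0,1],[[0.0003,0.0005,0.006],0,1],[[0.0003,0.0005,0.008],0,1],[[0.0003,0.0005,0.01],0,1],[[0.0003,0.0005,0.012],0,1],[[0.0003,0.0005,0.012],0,1]]'; python3 -c "
from h import *
P=[]
for _ in range(4):
    cams.read_camera('top');s=observe();P.append(np.r_[s['tool_pos'],s['contact_force'],s['torque']])
print(np.mean(P,0).round(4))"
```

```text
time: 14.98
tool_pos: [0.5613, 0.1734, 0.4507]
tool_rot: [-3.139, 0.001, -1.994]
contact_force: [-2.7, -0.5, 9.9]
opening: 0.0176
grip_force: 45.0
[ 5.6130e-01  1.7340e-01  4.5070e-01 -1.9101e+00 -8.4880e-01  9.8635e+00
 -5.8200e-02  3.8790e-01  6.0000e-03]
```

```bash
for i in 1 2 3; do python3 -m jog '[[[0,0,0.001],0,1],[[0,0,0.001],0,1],[[0,0,0.001],0,1]]' | egrep "tool_pos|contact"; python3 -c "
from h import *
P=[]
for _ in range(3):
    cams.read_camera('top');s=observe();P.append(np.r_[s['tool_pos'],s['contact_force']])
print(np.mean(P,0).round(4))"; done
```

```text
tool_pos: [0.5613, 0.1734, 0.4504]
contact_force: [-1.3, -0.7, 9.6]
[ 0.5613  0.1734  0.4504 -2.7655 -0.6123 10.1889]
tool_pos: [0.5613, 0.1734, 0.4501]
contact_force: [-2.3, -1.9, 9.3]
[ 0.5613  0.1734  0.4501 -1.8809 -0.8717 10.1798]
tool_pos: [0.5613, 0.1734, 0.4498]
contact_force: [-1.8, -1.1, 10.5]
[ 0.5613  0.1734  0.4498 -2.694  -1.2782 10.0391]
```

```bash
for i in 1 2 3 4; do python3 -m jog '[[[0,0,0.001],0,1],[[0,0,0.001],0,1],[[0,0,0.001],0,1]]' >/dev/null; python3 -c "
from h import *
P=[]
for _ in range(3):
    cams.read_camera('top');s=observe();P.append(np.r_[s['tool_pos'],s['contact_force']])
print(s['time'],np.mean(P,0).round(4))"; done
```

```text
17.275 [ 0.5612  0.1734  0.4497 -2.8022 -1.1751 12.5044]
17.8 [ 0.5611  0.1734  0.4497 -3.6705 -0.4234 14.0684]
18.325 [ 0.5611  0.1734  0.4497 -3.9328 -1.3481 15.9301]
18.85 [ 0.561   0.1734  0.4497 -3.9499 -0.8184 17.8182]
```

The stop is firm at TCP z 0.4497 (expected 0.4494), and the force climbs there without travel. One check picture.

```bash
python3 -m jog '[[[0,0,0.0005],0,1],[[0,0,0.0005],0,1],[[0,0,0.0005],0,1],[[0,0,0.0005],0,1]]' 50; python3 - <<'E'
from h import *
im=cams.read_camera("scene")
cv2.imwrite("pics/s3.png",cv2.resize(im[90:330,220:500,::-1],None,fx=2.5,fy=2.5,interpolation=cv2.INTER_CUBIC))
E
```

```text
time: 19.35
tool_pos: [0.561, 0.1734, 0.4496]
tool_rot: [-3.137, 0.003, -1.994]
contact_force: [-4.1, -1.6, 18.6]
opening: 0.0177
grip_force: 50.0
```

View pics/s3.png

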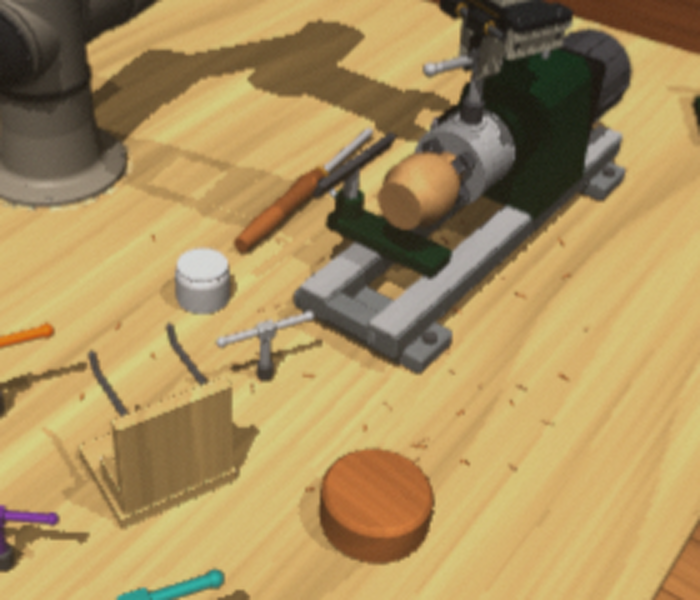

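The key stands upright in the chuck at (470,105), gripped and pressed home. The stand is empty, and the tin, gouge and wood disc are untouched.

```bash
python3 -c "
from cell import robot
print(robot.hand_in())"
```

```text
the job is handed in; nothing more can be done
None
```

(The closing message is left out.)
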